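Point out the short-wound coil and its replacement

TASK

One of the nine copper coils in the ring on the plywood board was wound short and is smaller than the rest: point at it from above, fingertips two or three centimetres over its middle, and stay there at least two seconds while I mark it. Then point in the same way at the spare coil on the mat that is the same size as the good ones in the ring, and finish there, still pointing at it. Touch nothing, and travel high between the two: do not bring the fingertips down over any other coil, or I will change the wrong one.

Things in the scene. Friction and masses are not known exactly. Their poses are not given: they have to be found in the camera images.
- layout_board: Square plywood layout board, 280 x 280 x 12 mm, lying flat on the bench to one side of the robot's centre line; fixed. It carries the ring of nine coils, whose centres lie 92 mm from the board's centre, 40 degrees apart, about 63 mm from one to the next. Origin: centre of its underside.
- short_coil: The short-wound coil, one of the nine in the ring: a hard-varnished round copper coil like its neighbours but plainly smaller, 40 mm outside diameter, 24 mm bore, 16 mm high, loose on the board (its top is 28 mm above the bench). It may be at any of the nine places. Origin: centre of its underside, z up; the top face is 16 mm above it.
- ring_coil1: Good coil 1 of 8 in the ring: hard-varnished round copper coil with two white tape bindings, 56 mm outside diameter, 24 mm bore, 16 mm high, loose on the board (top 28 mm above the bench). Origin: centre of its underside, z up; the top face is 16 mm above it.
- ring_coil2: Good coil 2 of 8 in the ring: hard-varnished round copper coil with two white tape bindings, 56 mm outside diameter, 24 mm bore, 16 mm high, loose on the board (top 28 mm above the bench). Origin: centre of its underside, z up; the top face is 16 mm above it.
- ring_coil3: Good coil 3 of 8 in the ring: hard-varnished round copper coil with two white tape bindings, 56 mm outside diameter, 24 mm bore, 16 mm high, loose on the board (top 28 mm above the bench). Origin: centre of its underside, z up; the top face is 16 mm above it.
- ring_coil4: Good coil 4 of 8 in the ring: hard-varnished round copper coil with two white tape bindings, 56 mm outside diameter, 24 mm bore, 16 mm high, loose on the board (top 28 mm above the bench). Origin: centre of its underside, z up; the top face is 16 mm above it.
- ring_coil5: Good coil 5 of 8 in the ring: hard-varnished round copper coil with two white tape bindings, 56 mm outside diameter, 24 mm bore, 16 mm high, loose on the board (top 28 mm above the bench). Origin: centre of its underside, z up; the top face is 16 mm above it.
- ring_coil6: Good coil 6 of 8 in the ring: hard-varnished round copper coil with two white tape bindings, 56 mm outside diameter, 24 mm bore, 16 mm high, loose on the board (top 28 mm above the bench). Origin: centre of its underside, z up; the top face is 16 mm above it.
- ring_coil7: Good coil 7 of 8 in the ring: hard-varnished round copper coil with two white tape bindings, 56 mm outside diameter, 24 mm bore, 16 mm high, loose on the board (top 28 mm above the bench). Origin: centre of its underside, z up; the top face is 16 mm above it.
- ring_coil8: Good coil 8 of 8 in the ring: hard-varnished round copper coil with two white tape bindings, 56 mm outside diameter, 24 mm bore, 16 mm high, loose on the board (top 28 mm above the bench). Origin: centre of its underside, z up; the top face is 16 mm above it.
- tape_roll: Roll of white binding tape, 54 mm outside diameter, 19 mm high, lying flat and loose in the middle of the ring (top 31 mm above the bench). Not part of the job. Origin: centre of its underside.
- spares_mat: Grey mat, 280 x 150 x 3 mm, fixed on the bench on the other side of the centre line from the board, long side roughly away from the robot. Three spare coils lie in a row along it, 88 mm apart, in any order. Beyond the board and mat, along the far edge of the bench (over 0.72 m ahead of the robot), equipment stands up to 215 mm high; at the sides lie only things under 25 mm. Origin: centre of its underside.
- spare_match: Spare coil of the same size as the eight good coils of the ring: 56 mm outside diameter, 24 mm bore, 16 mm high, the middle size of the three spares; loose on the mat (top 19 mm above the bench). Origin: centre of its underside, z up; the top face is 16 mm above it.
- spare_large: Spare coil that is too large: 74 mm outside diameter, 24 mm bore, 16 mm high, loose on the mat (top 19 mm above the bench). Origin: centre of its underside, z up; the top face is 16 mm above it.
- spare_small: Spare coil that is too small: 40 mm outside diameter, 24 mm bore, 16 mm high, loose on the mat (top 19 mm above the bench). Origin: centre of its underside, z up; the top face is 16 mm above it.
- screwdriver: Screwdriver, 160 mm long, lying loose along the edge of the mat beside the spare coils, lower than 35 mm above the bench. Not part of the job. Origin: under its middle.
Mind the look-alikes: they are no part of the job. What is shaped like the short_coil but purple or red is not meant. What is shaped like the spare_match but blue is not meant.

How it is judged (in metres and radians):
On the way, in this order (a step that is already met when the one before it is completed fails the run):
1. the gripper points at the short-wound coil in the ring from just above, for two seconds (horizontal distance between the grasp point and short_coil below 0.018 m and z of the grasp point in the frame of short_coil between 0.022 and 0.091 m), for 2 s.
2. then it points at the spare coil that matches the good ones (horizontal distance between the grasp point and spare_match below 0.018 m and z of the grasp point in the frame of spare_match between 0.022 and 0.091 m), for 0.5 s.
At the end, for the whole second after the job is handed in: Still pointing at the matching spare and touching nothing: the grasp point between the fingers within 18 mm of the coil's axis and 6 to 75 mm above its top; every coil, the tape roll and the screwdriver within 4 mm of where they lay (all of step 2 and distance of each of ring_coil1, ring_coil2, ring_coil3, ring_coil4, ring_coil5, ring_coil6, ring_coil7, ring_coil8, short_coil, spare_match, spare_large, spare_small, tape_roll, screwdriver from where it was at the start of the episode below 0.004 m).
It fails at once if the robot touches something (more than 0.5 N) (contact force between any of the fingers, the arm and anything else above 0.5 N).
It fails at once if a coil or a bystander is moved by more than 5 mm or lifted (distance of any of ring_coil1, ring_coil2, ring_coil3, ring_coil4, ring_coil5, ring_coil6, ring_coil7, ring_coil8, short_coil, spare_match, spare_large, spare_small, tape_roll, screwdriver from where it was at the start of the episode above 0.005 m).
It fails at once if the gripper comes down over another coil (grasp point within 18 mm of its axis and less than 60 mm above its top) ((horizontal distance between the grasp point and ring_coil1 below 0.018 m and z of the grasp point in the frame of ring_coil1 between -0.05 and 0.076 m) or (horizontal distance between the grasp point and ring_coil2 below 0.018 m and z of the grasp point in the frame of ring_coil2 between -0.05 and 0.076 m) or (horizontal distance between the grasp point and ring_coil3 below 0.018 m and z of the grasp point in the frame of ring_coil3 between -0.05 and 0.076 m) or (horizontal distance between the grasp point and ring_coil4 below 0.018 m and z of the grasp point in the frame of ring_coil4 between -0.05 and 0.076 m) or (horizontal distance between the grasp point and ring_coil5 below 0.018 m and z of the grasp point in the frame of ring_coil5 between -0.05 and 0.076 m) or (horizontal distance between the grasp point and ring_coil6 below 0.018 m and z of the grasp point in the frame of ring_coil6 between -0.05 and 0.076 m) or (horizontal distance between the grasp point and ring_coil7 below 0.018 m and z of the grasp point in the frame of ring_coil7 between -0.05 and 0.076 m) or (horizontal distance between the grasp point and ring_coil8 below 0.018 m and z of the grasp point in the frame of ring_coil8 between -0.05 and 0.076 m) or (horizontal distance between the grasp point and spare_large below 0.018 m and z of the grasp point in the frame of spare_large between -0.05 and 0.076 m) or (horizontal distance between the grasp point and spare_small below 0.018 m and z of the grasp point in the frame of spare_small between -0.05 and 0.076 m)).
It also fails if it takes over 43 s, if anything falls off the work surface, if the arm or the gripper's body presses on something with over 40 N, if the wrist force passes 120 N, or if a joint passes its speed limit or range.

ROBOT

A 6-joint arm with a two-finger parallel gripper is mounted at the origin on the work surface. World frame = base frame: x ahead of the robot, y to its left, z up, the work surface at z = 0. Lengths are in m, angles in degrees, forces in N, time in s.
With the tool pointing down it reaches from about 0.25 to 0.725 m from the base axis. Payload 9.7 kg.
Tool frame: the origin (TCP) lies between the finger pads; the fingertips stand 11 mm ahead of it and the grasp point (between the pads) lies 8 mm behind it; z points along the fingers, x is the direction in which the jaws open and shut, and the axes are right-handed (so a half turn about z gives the same grasp; the last joint's range is limited). The gripper opens to 85 mm and grips with 20 to 120 N. Pads are 22 mm wide; open, the fingers measure 114 mm over their backs; the gripper's body (76 mm by 85 mm) begins 54 mm behind the grasp point. The pads swing forward as they close: fully open they stand 13 mm farther back than shut.
Start: joints at [64.916, 4.979, 10.078, 95.1, 0, 90], TCP at [0.233, 0.498, 0.242] pointing down, gripper open.
Joint ranges: [-179.16, 179.16], [-48.56, 103.87], [-65.8, 70.77], [-126.05, 130.52], [-82.76, 87.17], [-180, 180]. Speed limits (degrees/s): [127.2, 127.2, 147.25, 180, 180, 180].

INTERFACE

Orientations are given as [roll, pitch, yaw] about the fixed x, y, z axes, in that order (R = Rz(yaw) Ry(pitch) Rx(roll)).
In Python, from workcell import get_obs, camera, job_done gives the robot as it stands.
- The arm moves only by the tool arm_command, never from a script. Its argument "increments" is a list of rows, each a list of 2 entries, a list of its own where there are three numbers: the shift along the tool's x, y, z in units of 25 mm (1.0 is 25 mm), then the turn about the tool's z in units of 6 degrees (1.0 is 6 degrees). In form: [[[dx, dy, dz], roll], ...]. A call has 1 to 5 rows; each row is the pose to reach, as a shift and turn from the pose measured when the call began, along the tool's axes at that moment; what a row does not reach only later rows make up. A row lasts 1/10 s, in which the tool goes at most 50 mm and 8.59 degrees, less where a joint would pass 70% of its speed; a pose out of reach is approached as far as the arm can. A call with a gripper value outside its range is refused whole. "claw" is the closure, from -1 (fully open) to 1 (shut), so that 0 is half open, set as the call begins (left out, the last holds). The fingers move at their own pace and stop on an object; "force" is the grip in N (left out, the last holds). Time passes only in rows, so rows that repeat a pose let the fingers close. It gives the time, the measured TCP pose, the force and the opening at its end, in the units of the state.
- get_obs(): the state, without advancing time (a new reading comes with each control period).
- camera(name): name is "scene" or "top"; returns a dict with "frame" (480x640x3 uint8, red, green, blue), "range_z" (480x640 float32, m along the optical axis (not along the pixel's ray), 0 where there is no reading), "K" (3x3 intrinsics, pixels), "k1" (the pictures are not rectified: a ray, as slopes to the right and down, at radius r is drawn at 1 + k1 r^2 times it, then the intrinsics apply), "R" (3x3) and "t" (3): a world point X has camera coordinates R X + t. Camera axes: x right, y down, z forward; pixel columns grow to the right and rows downward; lengths in m; the calibration is good to about 2 mm. A picture is of the moment at which its call begins.
- job_done(): hands the job in, once; it reports no verdict.
The state is a dict: "time": time; "q": joint angles; "qd": joint speeds; "joint_efforts": joint torques, N m; "ee_pos": TCP position; "tcp_rot": TCP orientation; "wrist_force": force on the tool from outside, world axes, zero at the start; "torque": the same for the moment, N m; "opening": finger opening in m.
Only numpy, scipy, OpenCV 4.12 (cv2) and the standard library are available. Lean on these libraries where they do the work, as an engineer would, in place of code of your own. Each camera call takes 0.05 s, during which the arm holds its last target.

## Working session

There is one attempt and no reset: what is moved stays moved. The work goes in short steps, Python scripts to look and compute and a tool call to move; the robot and the scene stay as the last step left them, time stands still between calls to the robot, and variables do not carry over. Pictures are saved under pics/ and viewed, and the job is handed in when it is done.

Besides the shell and the picture viewer there is one more tool, called after "Emit:" as name(argument=value, ...), one argument or row to a line, values as JSON. arm_command: Moves the arm, as the interface text tells. Its arguments: {"type":"object","properties":{"increments":{"type":"array"},"claw":{"type":"number"},"force":{"type":"number"}},"required":["increments"]}

```bash
mkdir -p pics && python3 - <<'E'
from workcell import get_obs,camera
import cv2,numpy as np,pickle
d={}
for n in("top","scene"):
    c=camera(n);d[n]=c
    cv2.imwrite(f"pics/{n}0.png",c["frame"][:,:,::-1]);print(n,c["K"],c["k1"],c["R"],c["t"])
pickle.dump(d,open("c0.pkl","wb"))
o=get_obs();print(o["time"],o["ee_pos"],o["tcp_rot"],o["opening"])
E
```

```text
top [[495.77495966   0.         316.31780106]
 [  0.         495.77495966 245.36668264]
 [  0.           0.           1.        ]] -0.1402729351483024 [[ 0.02806561 -0.99960534  0.00121685]
 [-0.97259847 -0.02758836 -0.23084866]
 [ 0.23079112  0.0052954  -0.97298891]] [-0.00406491  0.54565599  0.93399851]
scene [[623.71787452   0.         329.13524611]
 [  0.         623.71787452 243.26393555]
 [  0.           0.           1.        ]] -0.017859853613535308 [[-0.26008284  0.96544619 -0.01644923]
 [ 0.59639555  0.14721957 -0.78907461]
 [-0.75938743 -0.21503502 -0.6140771 ]] [ 0.11903681 -0.2682924   1.74393303]
0.1 [0.23308149 0.4979623  0.24167547] [1.79998338e+02 6.72550873e-02 6.49164268e+01] 0.08534758844504252
```

View pics/top0.png

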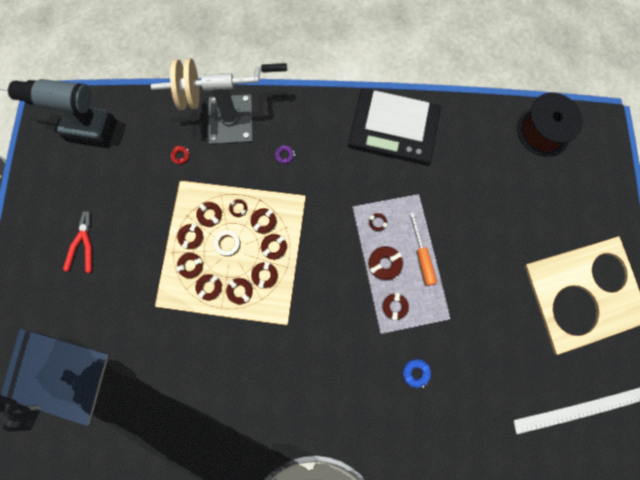

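View pics/scene0.png

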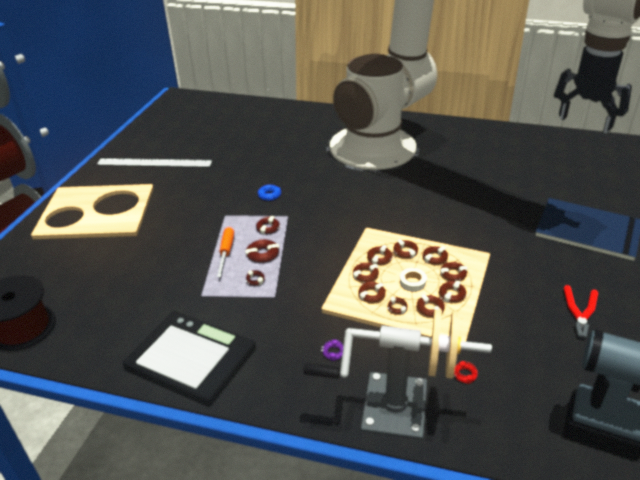

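In the top view, the look-alikes for the short coil are the small ring coil at (238,208), the red ring at (180,155), the purple ring at (285,155) and the small spare at (377,222). For the spare they are the coils at (377,222), (386,263) and (395,306), and the blue ring at (417,374). I choose (238,208) for the short coil and (395,306), the middle size, for the spare. Next is a close crop of both.

```bash
cat > h.py <<'E'
import numpy as np,cv2
def ray(c,u,v):
    K=c["K"];p=np.array([(u-K[0,2])/K[0,0],(v-K[1,2])/K[1,1]]);q=p.copy()
    for _ in range(30): q=p/(1+c["k1"]*(q@q))
    return q
def onz(c,u,v,z):
    q=ray(c,u,v);d=c["R"].T@np.array([*q,1]);o=-c["R"].T@c["t"]
    return o+d*(z-o[2])/d[2]
def proj(c,X):
    p=c["R"]@np.array(X)+c["t"];q=p[:2]/p[2];q=q*(1+c["k1"]*(q@q))
    return q*c["K"][0,0]+c["K"][:2,2]
E
python3 - <<'E'
import pickle,cv2,numpy as np
from h import *
d=pickle.load(open("c0.pkl","rb"));f=d["top"]["frame"][:,:,::-1]
a=cv2.resize(f[180:325,165:300],None,fx=4,fy=4,interpolation=cv2.INTER_CUBIC)[:580]
b=cv2.resize(f[200:330,355:445],None,fx=4,fy=4,interpolation=cv2.INTER_CUBIC)
cv2.imwrite("pics/crA.png",a);cv2.imwrite("pics/crB.png",b)
# dark bore / outlines check: top-face circle
for n,(u,v),z in(("short",(238,208),.028),("match",(395,306),.019)):
    print(n,onz(d["top"],u,v,z))
f=d["scene"]["frame"][:,:,::-1]
cv2.imwrite("pics/crC.png",cv2.resize(f[205:325,200:290],None,fx=4,fy=4,interpolation=cv2.INTER_CUBIC))
cv2.imwrite("pics/crD.png",cv2.resize(f[225:340,330:490],None,fx=4,fy=4,interpolation=cv2.INTER_CUBIC))
E
```

```text
short [0.63123925 0.18088677 0.028     ]
match [ 0.43258079 -0.15389613  0.019     ]
```

View pics/crA.png

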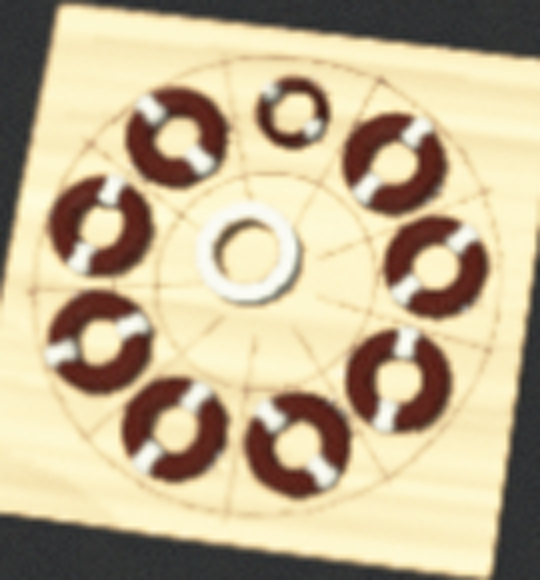

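View pics/crB.png

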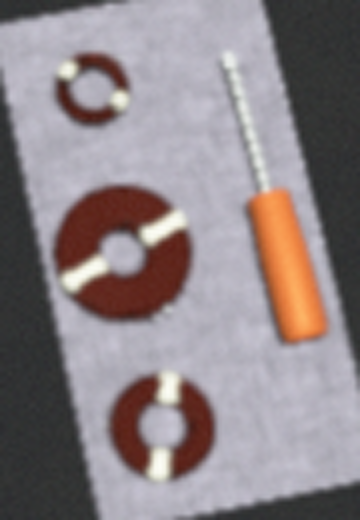

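View pics/crD.png

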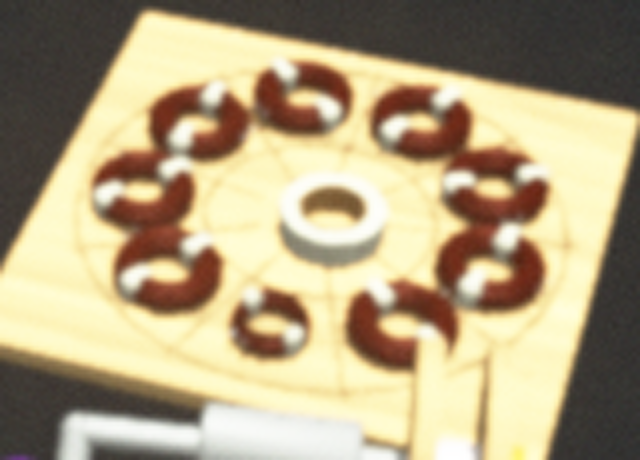

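View pics/crC.png

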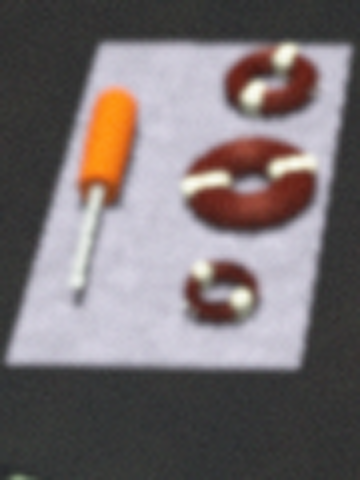

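Crop A shows one plainly small coil, at (293,112) in the crop, which is (237.9,207.6) in the full frame. Crop B shows the middle-size spare at (162,426), full frame (395.1,306.1). The scene crops agree, at (270,322) and (271,80). Next I cross-check the positions and the clearances.

```bash
cat >> h.py <<'E'
def inc(o,xyz,yaw):
    from scipy.spatial.transform import Rotation as Ro
    R=Ro.from_euler("xyz",o["tcp_rot"],degrees=True).as_matrix()
    t=(yaw-o["tcp_rot"][2]+180)%360-180
    return np.round(R.T@(np.array(xyz)-o["ee_pos"])/.025,3),round(-t/6,3)
E
python3 - <<'E'
import pickle
from h import *
from workcell import get_obs
d=pickle.load(open("c0.pkl","rb"));T,S=d["top"],d["scene"]
print("short",onz(T,237.9,207.6,.028),onz(S,397.1,305.1,.028))
print("match",onz(T,395.1,306.1,.019),onz(S,267.4,224.6,.019))
for c in(T,S):
  P=[]
  v,u=np.mgrid[0:480:2,0:640:2]
  K=c["K"]
  pts=np.stack([u.ravel(),v.ravel()],1).astype(float)
  q=cv2.undistortPoints(pts[:,None],K,np.array([c["k1"],0,0,0.]))[:,0]
  z=c["range_z"][::2,::2].ravel()
  X=np.c_[q*z[:,None],z]
  X=(X-c["t"])@c["R"];X=X[z>0]
  m=(X[:,2]>.06)&(X[:,0]>.5)&(abs(X[:,1])<.45)
  X=X[m];print(len(X))
  for y0 in np.arange(-.4,.4,.05):
    s=X[(X[:,1]>=y0)&(X[:,1]<y0+.05)]
    if len(s):print(round(y0,2),s[:,0].min().round(3),s[:,2].max().round(3))
o=get_obs()
print(inc(o,[.631,.181,.242],16))
E
```

```text
short [0.63212753 0.18116247 0.028     ] [0.64076357 0.18532303 0.028     ]
match [ 0.43237898 -0.15410272  0.019     ] [ 0.44048681 -0.15096803  0.019     ]
674
0.05 0.905 0.136
0.1 0.853 0.171
0.15 0.839 0.183
0.2 0.835 0.182
0.25 0.796 0.216
0.3 0.83 0.215
0.35 0.839 0.17
1095
0.05 0.909 0.138
0.1 0.86 0.17
0.15 0.846 0.18
0.2 0.843 0.182
0.25 0.796 0.215
0.3 0.821 0.215
0.35 0.844 0.171
(array([-4.7350e+00,  1.9791e+01, -7.0000e-03]), np.float64(8.153))
```

Emit:
arm_command(
  increments=[
    [[-0.35, 1.5, 0], 0.6],
    [[-0.7, 3.0, 0], 1.2],
    [[-1.05, 4.5, 0], 1.8],
    [[-1.4, 6.0, 0], 2.4],
    [[-1.75, 7.5, 0], 3.0],
  ],
  claw=0.8,
)

```text
time: 0.6
ee_pos: [0.3853, 0.3777, 0.2414]
tcp_rot: [180.0, 0.1, 46.8]
wrist_force: [-0.1, 1.2, -0.3]
opening: 0.0124
```

```bash
python3 - <<'E'
from h import *
from workcell import get_obs
o=get_obs();print(o["time"],o["ee_pos"],o["tcp_rot"],o["opening"],o["q"],o["wrist_force"],inc(o,[.635,.183,.242],16))
E
```

```text
0.6 [0.38528432 0.37766766 0.2414005 ] [1.79981384e+02 9.34341424e-02 4.67774314e+01] 0.012375266295527794 [ 4.44394085e+01  3.60215945e+00  8.51861128e+00  9.50090488e+01
 -2.24117168e-02  8.76619800e+01] [-0.0786643   1.16021635 -0.29209423] (array([ 1.166, 12.611, -0.022]), np.float64(5.13))
```

Emit:
arm_command(
  increments=[
    [[0.14, 1.5, 0], 0.6],
    [[0.28, 3.0, 0], 1.2],
    [[0.42, 4.5, 0], 1.8],
    [[0.56, 6.0, 0], 2.4],
    [[0.7, 7.5, 0], 3.0],
  ],
)

```text
time: 1.1
ee_pos: [0.5349, 0.2608, 0.241]
tcp_rot: [180.0, 0.1, 28.6]
wrist_force: [-0.0, 1.8, 0.2]
opening: 0.0086
```

```bash
python3 - <<'E'
from h import *
from workcell import get_obs
o=get_obs();print(o["time"],o["ee_pos"],o["tcp_rot"],o["q"],inc(o,[.635,.183,.242],16))
E
```

```text
1.1 [0.53491931 0.26078683 0.241036  ] [1.79954698e+02 1.17583404e-01 2.86235646e+01] [ 2.60137177e+01  1.14394359e+01  1.71541650e+01  9.58301277e+01
 -5.06094592e-02  8.73901576e+01] (array([ 2.023,  4.649, -0.039]), np.float64(2.104))
```

Emit:
arm_command(
  increments=[
    [[0.6, 1.4, 0], 0.6],
    [[1.2, 2.8, 0], 1.2],
    [[1.7, 3.9, 0], 1.7],
    [[2.02, 4.65, 0], 2.1],
    [[2.02, 4.65, 0], 2.1],
  ],
)

```text
time: 1.6
ee_pos: [0.6364, 0.181, 0.2395]
tcp_rot: [179.9, 0.2, 15.8]
wrist_force: [-0.1, -0.3, -0.3]
opening: 0.0087
```

```bash
python3 - <<'E'
from h import *
from workcell import get_obs,camera
import pickle
o=get_obs();print(o["time"],o["ee_pos"],o["tcp_rot"],o["q"],inc(o,[.635,.183,.066],16))
d={}
for n in("top","scene"):
    c=camera(n);d[n]=c;p=proj(c,o["ee_pos"]);print(n,p)
c=d["scene"];f=c["frame"][:,:,::-1].copy()
cv2.imwrite("pics/s1.png",cv2.resize(f[100:400,250:550],None,fx=2,fy=2))
E
```

```text
1.6 [0.63636792 0.18103091 0.23945578] [179.91046516   0.20779952  15.81801311] [ 1.59166713e+01  2.15343805e+01  2.94245976e+01  9.80981705e+01
 -8.91768965e-02  9.00986576e+01] (array([-6.000e-03, -1.020e-01,  6.938e+00]), np.float64(-0.03))
top [219.72018148 168.06050942]
scene [401.29148771 213.63760379]
```

View pics/s1.png

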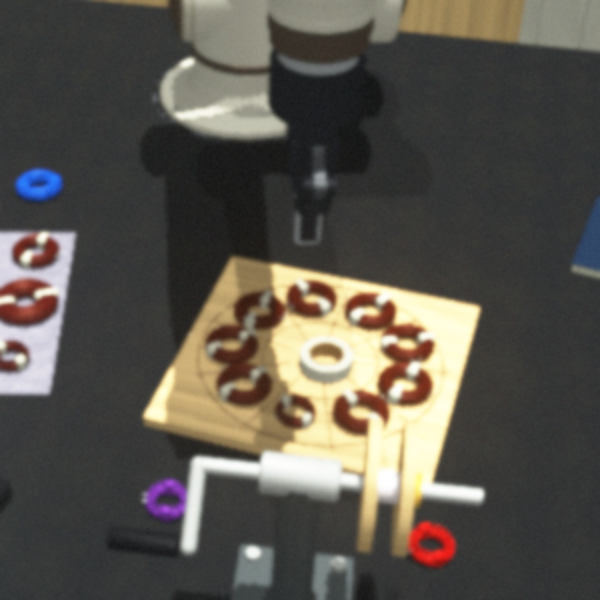

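The fingertips show at (403,221) in the scene frame, about where the projected TCP puts them, and the small coil sits at (397,305). I descend now.

Emit:
arm_command(
  increments=[
    [[0, -0.1, 1.2], 0],
    [[0, -0.1, 2.4], 0],
    [[0, -0.1, 3.6], 0],
    [[0, -0.1, 4.6], 0],
    [[0, -0.1, 5.0], 0],
  ],
)

```text
time: 2.2
ee_pos: [0.6318, 0.1857, 0.1127]
tcp_rot: [180.0, 0.4, 16.1]
wrist_force: [0.3, -0.3, 0.5]
opening: 0.0087
```

```bash
python3 - <<'E'
from h import *
from workcell import get_obs,camera
o=get_obs();print(o["time"],o["ee_pos"],o["tcp_rot"],inc(o,[.635,.183,.066],16))
for n,(a,b,x,y) in(("top",(130,330,140,340)),("scene",(200,350,320,520))):
    c=camera(n);print(n,proj(c,o["ee_pos"]),proj(c,[*o["ee_pos"][:2],.028]))
    f=c["frame"][:,:,::-1].copy();p=proj(c,[*o["ee_pos"][:2],.028]);cv2.circle(f,(int(round(p[0])),int(round(p[1]))),1,(0,255,0),-1)
    cv2.imwrite(f"pics/{n}2.png",cv2.resize(f[a:b,x:y],None,fx=3,fy=3,interpolation=cv2.INTER_CUBIC))
E
```

```text
2.2 [0.63175206 0.18570024 0.11273453] [179.95422847   0.38448701  16.14875664] (array([0.107, 0.138, 1.869]), np.float64(0.025))
top [229.11164188 194.64761593] [235.78059287 207.71740504]
scene [400.4821214  268.56418847] [398.11869589 302.00688588]
```

View pics/scene2.png

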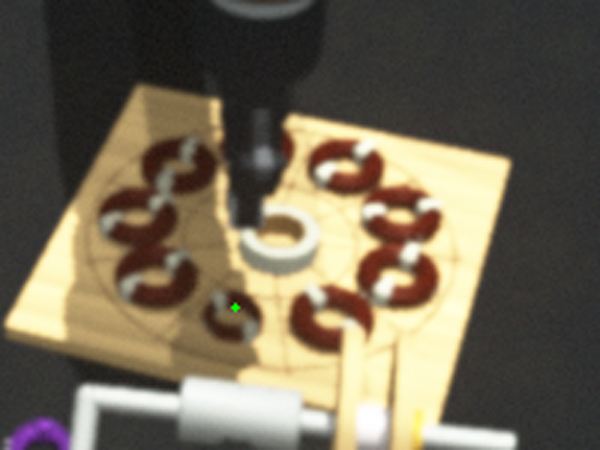

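View pics/top2.png

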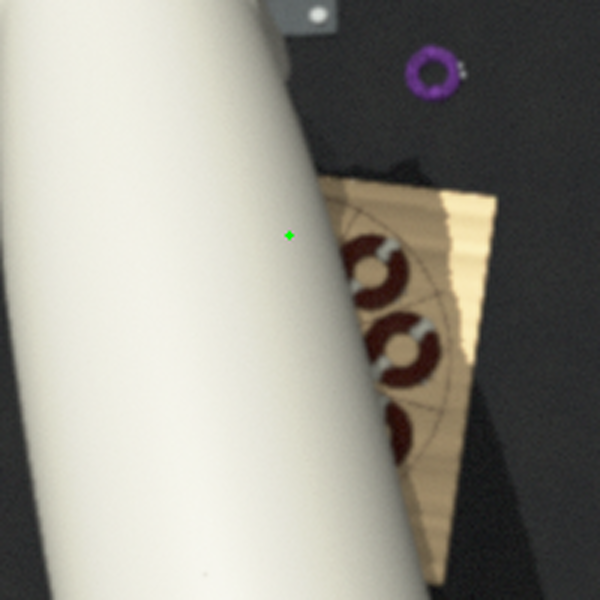

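The scene view shows the point under the tool (green, about (236,308) in the crop) just robot-side of the small coil's bore at (232,314). I shift about 5 mm outward and go on down.

Emit:
arm_command(
  increments=[
    [[0.15, 0.15, 0.8], 0],
    [[0.18, 0.15, 1.4], 0],
    [[0.18, 0.15, 1.8], 0],
    [[0.18, 0.15, 1.8], 0],
    [[0.18, 0.15, 1.8], 0],
  ],
)

```text
time: 2.8
ee_pos: [0.6377, 0.1832, 0.0699]
tcp_rot: [179.9, 0.3, 16.1]
wrist_force: [-0.0, -0.2, 0.5]
opening: 0.0088
```

```bash
python3 - <<'E'
from h import *
from workcell import get_obs,camera
o=get_obs();print(o["time"],o["ee_pos"],o["tcp_rot"],inc(o,[.636,.183,.066],16))
for n,(a,b,x,y) in(("scene",(230,330,340,460)),):
    c=camera(n);print(n,proj(c,o["ee_pos"]),proj(c,[*o["ee_pos"][:2],.028]))
    f=c["frame"][:,:,::-1].copy()
    cv2.imwrite(f"pics/{n}3.png",cv2.resize(f[a:b,x:y],None,fx=5,fy=5,interpolation=cv2.INTER_CUBIC))
E
```

```text
2.8 [0.63767931 0.18321997 0.06987928] [179.94918693   0.28973004  16.12155559] (array([-0.066, -0.01 ,  0.155]), np.float64(0.02))
scene [397.41370885 287.67025478] [396.30644727 303.84340639]
```

View pics/scene3.png

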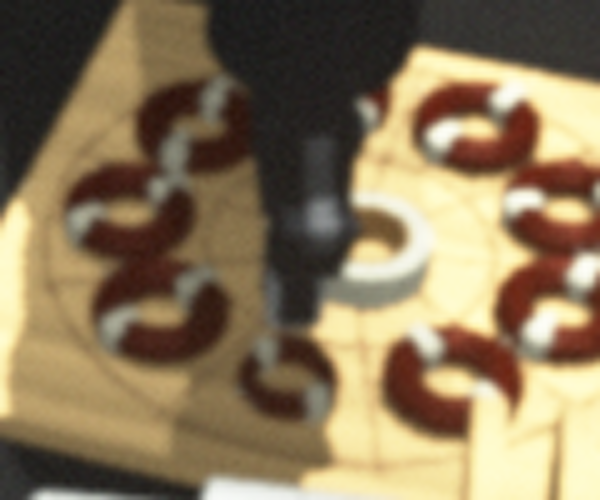

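Fingertips are at (398,294) in the full frame, right over the small coil at (397,305), with about 3 cm of gap. I hold there for more than 2 s, 4 mm lower.

Emit:
arm_command(
  increments=[
    [[-0.04, 0, 0.16], 0],
    [[-0.04, 0, 0.16], 0],
    [[-0.04, 0, 0.16], 0],
    [[-0.04, 0, 0.16], 0],
    [[-0.04, 0, 0.16], 0],
  ],
)

```text
time: 3.35
ee_pos: [0.637, 0.183, 0.0664]
tcp_rot: [180.0, 0.2, 16.1]
wrist_force: [0.3, 0.4, 0.2]
opening: 0.0087
```

Emit:
arm_command(
  increments=[
    [[0, 0, 0], 0],
    [[0, 0, 0], 0],
    [[0, 0, 0], 0],
    [[0, 0, 0], 0],
    [[0, 0, 0], 0],
  ],
)

```text
time: 3.85
ee_pos: [0.637, 0.183, 0.0664]
tcp_rot: [180.0, 0.2, 16.1]
wrist_force: [0.6, -1.0, 0.2]
opening: 0.0086
```

Emit:
arm_command(
  increments=[
    [[0, 0, 0], 0],
    [[0, 0, 0], 0],
    [[0, 0, 0], 0],
    [[0, 0, 0], 0],
    [[0, 0, 0], 0],
  ],
)

```text
time: 4.35
ee_pos: [0.637, 0.183, 0.0664]
tcp_rot: [180.0, 0.2, 16.1]
wrist_force: [-0.4, -0.4, 0.2]
opening: 0.0085
```

Emit:
arm_command(
  increments=[
    [[0, 0, 0], 0],
    [[0, 0, 0], 0],
    [[0, 0, 0], 0],
    [[0, 0, 0], 0],
    [[0, 0, 0], 0],
  ],
)

```text
time: 4.85
ee_pos: [0.637, 0.183, 0.0663]
tcp_rot: [179.9, 0.2, 16.1]
wrist_force: [0.1, 0.2, -0.2]
opening: 0.0084
```

Emit:
arm_command(
  increments=[
    [[0, 0, 0], 0],
    [[0, 0, 0], 0],
    [[0, 0, 0], 0],
    [[0, 0, 0], 0],
    [[0, 0, 0], 0],
  ],
)

```text
time: 5.35
ee_pos: [0.637, 0.183, 0.0664]
tcp_rot: [180.0, 0.2, 16.1]
wrist_force: [0.2, 0.8, 1.1]
opening: 0.0084
```

Emit:
arm_command(
  increments=[
    [[0, 0, 0], 0],
    [[0, 0, 0], 0],
    [[0, 0, 0], 0],
    [[0, 0, 0], 0],
    [[0, 0, 0], 0],
  ],
)

```text
time: 5.85
ee_pos: [0.637, 0.183, 0.0664]
tcp_rot: [180.0, 0.2, 16.1]
wrist_force: [0.4, -0.9, 0.2]
opening: 0.0082
```

Emit:
arm_command(
  increments=[
    [[0, 0, 0], 0],
    [[0, 0, 0], 0],
    [[0, 0, 0], 0],
    [[0, 0, 0], 0],
    [[0, 0, 0], 0],
  ],
)

```text
time: 6.35
ee_pos: [0.637, 0.183, 0.0664]
tcp_rot: [180.0, 0.2, 16.1]
wrist_force: [-0.2, 0.5, 0.4]
opening: 0.0087
```

Emit:
arm_command(
  increments=[
    [[0, 0, -1.2], 0],
    [[0, 0, -2.4], 0],
    [[0, 0, -3.6], 0],
    [[0, 0, -4.8], 0],
    [[0, 0, -6.0], 0],
  ],
)

```text
time: 6.85
ee_pos: [0.6374, 0.1833, 0.2177]
tcp_rot: [180.0, 0.2, 16.1]
wrist_force: [-0.1, 1.0, 0.8]
opening: 0.0088
```

```bash
python3 - <<'E'
from h import *
from workcell import get_obs
o=get_obs();print(o["time"],o["ee_pos"],o["tcp_rot"],inc(o,[.436,-.152,.22],-19))
E
```

```text
6.85 [0.63740009 0.18325352 0.21771281] [179.95232023   0.22993567  16.11832546] (array([-11.463,  10.647,  -0.037]), np.float64(5.853))
```

Emit:
arm_command(
  increments=[
    [[-1.15, 1.07, 0], 0.6],
    [[-2.3, 2.14, 0], 1.2],
    [[-3.45, 3.2, 0], 1.8],
    [[-4.6, 4.27, 0], 2.4],
    [[-5.75, 5.34, 0], 3.0],
  ],
)

```text
time: 7.35
ee_pos: [0.5354, 0.0139, 0.2185]
tcp_rot: [179.9, 0.2, -2.0]
wrist_force: [0.5, -0.3, 0.1]
opening: 0.0086
```

```bash
python3 - <<'E'
from h import *
from workcell import get_obs
o=get_obs();print(o["time"],o["ee_pos"],o["tcp_rot"],inc(o,[.436,-.152,.22],-19))
E
```

```text
7.35 [0.53539268 0.0139418  0.21849643] [ 1.79878457e+02  1.76592626e-01 -2.01846809e+00] (array([-3.74 ,  6.774, -0.034]), np.float64(2.83))
```

Emit:
arm_command(
  increments=[
    [[-0.75, 1.35, 0], 0.6],
    [[-1.5, 2.7, 0], 1.2],
    [[-2.25, 4.05, 0], 1.8],
    [[-3.0, 5.4, 0], 2.4],
    [[-3.74, 6.77, 0], 2.8],
  ],
)

```text
time: 7.85
ee_pos: [0.435, -0.153, 0.2194]
tcp_rot: [179.8, 0.1, -18.9]
wrist_force: [-0.5, -0.8, 0.4]
opening: 0.0085
```

Emit:
arm_command(
  increments=[
    [[0, 0, 0], 0],
  ],
)

```text
time: 7.95
ee_pos: [0.4332, -0.1557, 0.2198]
tcp_rot: [179.8, 0.1, -19.2]
wrist_force: [0.2, 0.2, -1.0]
opening: 0.0084
```

```bash
python3 - <<'E'
from h import *
from workcell import get_obs,camera
o=get_obs();print(o["time"],o["ee_pos"],o["tcp_rot"],inc(o,[.436,-.152,.058],-19))
c=camera("scene");p=proj(c,[.436,-.152,.019]);print(p)
f=c["frame"][:,:,::-1].copy();cv2.circle(f,tuple(int(round(t)) for t in p),1,(0,255,0),-1)
cv2.imwrite("pics/scene4.png",cv2.resize(f[120:320,190:340],None,fx=3,fy=3,interpolation=cv2.INTER_CUBIC))
E
```

```text
7.95 [ 0.43319931 -0.15568339  0.21982378] [ 1.79787426e+02  5.81143867e-02 -1.92362997e+01] (array([ 0.064, -0.2  ,  6.472]), np.float64(-0.039))
[267.63051186 223.41739942]
```

View pics/scene4.png

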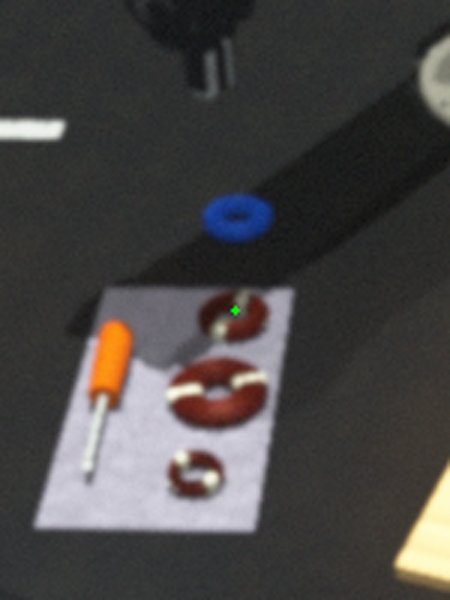

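The target mark is on the middle-size spare's bore, at crop (235,311). I descend now.

Emit:
arm_command(
  increments=[
    [[0.05, -0.2, 1.2], 0],
    [[0.05, -0.2, 2.4], 0],
    [[0.05, -0.2, 3.6], 0],
    [[0.05, -0.2, 4.4], 0],
    [[0.05, -0.2, 4.8], 0],
  ],
)

```text
time: 8.5
ee_pos: [0.4363, -0.1494, 0.0979]
tcp_rot: [179.8, 0.2, -19.1]
wrist_force: [-0.0, 0.0, -1.0]
opening: 0.0085
```

```bash
python3 - <<'E'
from h import *
from workcell import get_obs
o=get_obs();print(o["time"],o["ee_pos"],o["tcp_rot"],inc(o,[.436,-.152,.058],-19))
E
```

```text
8.5 [ 0.43631911 -0.14943307  0.09791239] [ 1.79838057e+02  1.74996438e-01 -1.90621257e+01] (array([0.026, 0.097, 1.597]), np.float64(-0.01))
```

Emit:
arm_command(
  increments=[
    [[0.02, 0.1, 0.7], 0],
    [[0.02, 0.1, 1.2], 0],
    [[0.02, 0.1, 1.55], 0],
    [[0.02, 0.1, 1.55], 0],
    [[0.02, 0.1, 1.55], 0],
  ],
)

```text
time: 9.0
ee_pos: [0.4362, -0.152, 0.0598]
tcp_rot: [179.8, 0.1, -19.1]
wrist_force: [-0.6, 0.6, 0.1]
opening: 0.0087
```

Emit:
arm_command(
  increments=[
    [[0, 0, 0], 0],
    [[0, 0, 0], 0],
    [[0, 0, 0], 0],
    [[0, 0, 0], 0],
    [[0, 0, 0], 0],
  ],
)

```text
time: 9.5
ee_pos: [0.4362, -0.152, 0.0598]
tcp_rot: [179.8, 0.1, -19.1]
wrist_force: [0.4, -0.0, -0.5]
opening: 0.0087
```

```bash
python3 - <<'E'
from h import *
from workcell import get_obs,camera
o=get_obs();print(o["time"],o["ee_pos"],o["tcp_rot"],o["wrist_force"])
c=camera("scene");print(proj(c,[*o["ee_pos"][:2],.047]))
f=c["frame"][:,:,::-1].copy()
cv2.imwrite("pics/scene5.png",cv2.resize(f[170:310,200:320],None,fx=4,fy=4,interpolation=cv2.INTER_CUBIC))
E
```

```text
9.5 [ 0.43616793 -0.15204701  0.05984618] [ 1.79839451e+02  1.32532145e-01 -1.90577808e+01] [ 4.14827686e-01 -4.04888414e-04 -4.78666979e-01]
[266.6386686  213.49038556]
```

View pics/scene5.png

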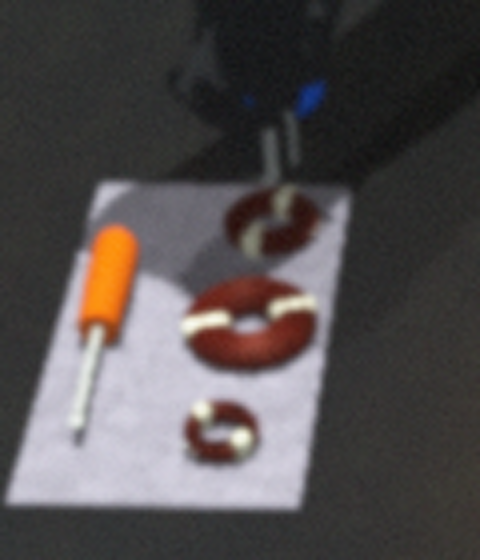

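The fingertips, at (268,216) in the full frame, stand about 3 cm above the middle-size spare's bore at (268,225), and nothing has moved. I hold a little longer, then hand in.

Emit:
arm_command(
  increments=[
    [[0, 0, 0.1], 0],
    [[0, 0, 0.1], 0],
    [[0, 0, 0.1], 0],
    [[0, 0, 0.1], 0],
    [[0, 0, 0.1], 0],
  ],
)

```text
time: 10.05
ee_pos: [0.4362, -0.152, 0.0573]
tcp_rot: [179.8, 0.1, -19.1]
wrist_force: [0.4, -1.2, 0.6]
opening: 0.0087
```

Emit:
arm_command(
  increments=[
    [[0, 0, 0], 0],
    [[0, 0, 0], 0],
    [[0, 0, 0], 0],
    [[0, 0, 0], 0],
    [[0, 0, 0], 0],
  ],
)

```text
time: 10.55
ee_pos: [0.4362, -0.152, 0.0574]
tcp_rot: [179.8, 0.1, -19.1]
wrist_force: [-0.3, 0.4, -0.0]
opening: 0.0084
```

```bash
python3 -c "
from workcell import *
o=get_obs();print(o['time'],o['ee_pos'],o['wrist_force']);print(job_done())"
```

```text
10.55 [ 0.43619518 -0.1520369   0.0573733 ] [-0.30194439  0.44539847 -0.03230244]
the job is handed in; nothing more can be done
None
```

I pointed at the short-wound coil, near (0.636, 0.183), for just over 3 s with the fingertips about 27 mm above it. I then travelled with the TCP about 0.22 m up to the middle-size spare, near (0.436, -0.152). I handed the job in at 10.55 s, still pointing at the spare from about 27 mm above.

- **Last checks:** the last picture showed the fingertips over the matching spare and nothing visibly moved on the mat. I took no closing picture of the ring. The wrist force stayed under 2 N at every reading, which I take as sensor noise.
- **Disagreement:** the two cameras placed each coil about 8 mm apart in x. I aimed about midway between them, so the likely error is 4–5 mm against the 18 mm allowed.

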